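# Spread the corn in the steamer basket and lift it by its drawn-out handle

### The arm

A 7-joint arm with a two-finger parallel gripper is mounted at the origin on the work surface; the furniture and walls round the work are solid. World frame = base frame: x ahead of the robot, y to its left, z up, the work surface at z = 0. Lengths are in m, angles in rad, forces in N, time in s.
With the tool pointing down it reaches from about 0.425 to 0.875 m from the base axis. Payload 4.7 kg.
Tool frame: the origin (TCP) lies midway between the tips of the shut fingers; the grasp point (between the pads) lies 19 mm behind it; x points along the fingers, z is the direction in which the jaws open and shut, and the axes are right-handed (so a half turn about x gives the same grasp; the last joint's range is limited). The gripper opens to 87 mm and grips with 3 to 60 N. Pads are 19 mm wide; open, the fingers measure 117 mm over their backs; the gripper's body (75 mm by 190 mm) begins 51 mm behind the grasp point.
Start: joints at [1.274, 0.321, -0.07, 1.45, 0.023, 1.371, -0.057], TCP at [0.199, -0.619, 0.223] pointing down, gripper open.
Joint ranges: [-2.86, 2.86], [-0.3, 2.09], [-1.38, 1.24], [0.06, 2.45], [-1.56, 4.7], [0.09, 2.05], [-2.69, 2.69]. Speed limits (rad/s): [2.57, 2.57, 3.14, 3.14, 3.14, 3.14, 3.14].

### API

Orientations are given as a rotation vector (axis times angle).
In Python, from bench import ctrl gives the robot as it stands.
- The arm moves only by the shell command python3 -m pendant 'ROWS' [OPENING] [FORCE]. ROWS is JSON, a list of rows, each an object with "travel": the shift along the tool's x, y, z in m, a list of three; "twist": the turn about the tool's x in rad. In form: [{"travel": [x, y, z], "twist": twist}, ...]. A call has 1 to 10 rows; each row is the pose to reach, as a shift and turn from the pose measured when the call began, along the tool's axes at that moment; what a row does not reach only later rows make up. A row lasts 1/8 s, in which the tool goes at most 62.5 mm and 10.7 degrees, less where a joint would pass 70% of its speed; a pose out of reach is approached as far as the arm can. A call with a gripper value outside its range is refused whole. OPENING is the opening, from -1 (shut) to 1 (fully open), so that 0 is half open, set as the call begins (- or left out, the last holds). The fingers move at their own pace and stop on an object; FORCE is the grip in N (left out, the last holds). Time passes only in rows, so rows that repeat a pose let the fingers close. It gives the time, the measured TCP pose, the force and the opening at its end, in the units of the state.
- ctrl.get_state(): the state, without advancing time (a new reading comes with each control period).
- ctrl.get_image(name): name is "side" or "top"; returns the picture (400x640x3 uint8, red, green, blue); there is no depth.
- ctrl.camera_model(name): a dict with "K" (3x3 intrinsics, pixels), "rvec" (rotation vector, rad) and "tvec" (3), from world to camera coordinates, as OpenCV has them. Camera axes: x right, y down, z forward; pixel columns grow to the right and rows downward; lengths in m; the calibration is good to about 2 mm. A picture is of the moment at which its call begins. camera_model takes no time and is no camera call.
- ctrl.close_job(): hands the job in, once; it reports no verdict.
The state is a dict: "time": time; "joint_positions": joint angles; "qd": joint speeds; "joint_torque": joint torques, N m; "position": TCP position; "tool_rot": TCP orientation; "ft_force": force on the tool from outside, world axes, zero at the start; "torque": the same for the moment, N m; "grip_width": opening from 0.0 (shut) to 1.0 (fully open).
Only numpy, scipy, OpenCV 4.12 (cv2) and the standard library are available. Lean on these libraries where they do the work, as an engineer would, in place of code of your own. Each camera call takes 0.05 s, during which the arm holds its last target.

### The job

Get the steamer basket ready for the pot: while it stands on the worktop with its handle pushed down, spread the corn pieces heaped on one side of it into a single layer all round the central handle, none on top of or touching another and no side of the basket left bare. Then squeeze the grip so that the push button in its side goes in, pull the handle up past its first stop to the second, and lift the basket by it. Finish while holding: keep the grip in the fingers with the handle fully drawn out and the basket level in the air, at least 5 cm clear of the worktop, the corn still spread out.

Things in the scene. Friction and masses are not known exactly. Their poses are not given: they have to be found in the camera images.
- basket: Loose steel steamer basket, 0.34 kg. Origin: on its axis, under its feet; z up. Flat floor of radius 98 mm, 26 mm up; petals lean out to radius 126 mm, 59 mm up. Central tube 25 mm across, top 70 mm up, from which a rod with a grip slides up. Button on the -x side of the grip; corn heaped on the +y side. (A wall cabinet hangs over the worktop at x > 0.55 m, y < 0.37 m, from 0.5 m up.)
- handle (a joint): How far the handle is drawn up out of the tube, m: 0 down, 0.024 first stop, 0.048 second stop (end of travel). A spring pawl locks it at each of these until the button is pressed; with the button held in, it slides past the first stop at about 1 N, less than the basket weighs, and sinks back if not held up.
- button (a joint): How far the button is pressed in, m: 0 out, 0.005 flush with the face of the grip, 0.0055 end; the lock is free from 0.0035. It takes about 7 N and springs out again. A firm pinch (20 N or more) across the grip, on the face of the button and the face opposite, presses it.
- grip (a point): Centre of the black grip on the rod, an upright block 26 mm (basket x) by 24 mm (basket y) by 38 mm tall, 31 mm along x with the button out. With the handle down it is 91 mm above the origin of the basket and spans 72 to 110 mm; it moves up with the handle. Its axes are those of the basket.
- button_face (a point): Centre of the outer face of the steel push button, 15 mm wide, 21 mm tall, 5 mm out of the -x face of the grip: 18 mm to -x of the centre of the grip, at its height. It is pressed along the +x of the basket.
- corn_1_mid (a point): Centre of a loose round of corn on the cob, an upright cylinder 44 mm across and 32 mm tall, 0.045 kg. At the start it stands on the basket's floor, its centre 42 mm above the basket's origin and about 70 mm from its axis.
- corn_2_mid (a point): Centre of a loose round of corn on the cob, an upright cylinder 44 mm across and 32 mm tall, 0.045 kg. At the start it stands on the basket's floor, its centre 42 mm above the basket's origin and about 70 mm from its axis.
- corn_3_mid (a point): Centre of a loose round of corn on the cob, an upright cylinder 44 mm across and 32 mm tall, 0.045 kg. At the start it stands on the basket's floor, its centre 42 mm above the basket's origin and about 70 mm from its axis.
- corn_4_mid (a point): Centre of a loose round of corn on the cob, an upright cylinder 44 mm across and 32 mm tall, 0.045 kg. At the start it lies on top of two others, its centre 74 mm above the basket's origin and about 70 mm from its axis.
- corn_5_mid (a point): Centre of a loose round of corn on the cob, an upright cylinder 44 mm across and 32 mm tall, 0.045 kg. At the start it lies on top of two others, its centre 74 mm above the basket's origin and about 70 mm from its axis.
- mug: Two-tone mug with a handle, 78x110x97 mm, loose, to the right of and behind the basket; leave alone. Origin at its underside.
- shaker: Small salt shaker, 44 mm across and 90 mm tall, loose, behind the basket; leave alone. Origin at its underside.
- fork: Steel table fork, 204x28x18 mm, loose, lying to the right of the basket; leave alone. Origin at its underside.
Things that resemble listed ones, but are neither listed nor needed, are in the scene too. What is shaped like the part that bears corn_4_mid but blue is not meant.

How it is judged:
By the outcome, as a careful person would: the job done as asked, in the order asked, and still so for the second after the job is handed in, while the arm keeps its last pose, push and grip.
It also fails if it takes over 64 s, if anything falls off the work surface, if the arm or the gripper's body presses on something with over 40 N, if the wrist force passes 120 N, or if a joint passes its speed limit or range.

## Working session

There is one attempt and no reset: what is moved stays moved. The work goes in short steps, Python scripts to look and compute and a shell command to move; the robot and the scene stay as the last step left them, time stands still between calls to the robot, and variables do not carry over. Pictures are saved under pics/ and viewed, and the job is handed in when it is done.

```bash
ls -la; mkdir -p pics; python3 - <<'E'
from bench import ctrl
import cv2,numpy as np
s=ctrl.get_state();print({k:np.round(v,3).tolist() for k,v in s.items()})
for n in("side","top"):
    im=ctrl.get_image(n);cv2.imwrite(f"pics/{n}0.png",im[:,:,::-1]);m=ctrl.camera_model(n)
    R=cv2.Rodrigues(np.array(m["rvec"]))[0];print(n,np.round(m["K"],1).tolist(),(-R.T@np.array(m["tvec"])).round(3),R.round(3).tolist())
E
```

```text
total 12
drwxr-xr-x  3 agent agent 4096 Dec  6 22:45 .
drwxr-xr-x 23 root  root  4096 Dec  6 22:45 ..
drwxr-xr-x  2 agent agent 4096 Dec  6 22:45 pics
{'time': 0.0, 'joint_positions': [1.274, 0.322, -0.07, 1.452, 0.023, 1.371, -0.057], 'qd': [0.001, 0.0, 0.001, -0.0, -0.002, -0.001, -0.002], 'joint_torque': [0.001, -49.129, -0.403, -31.253, -0.064, 0.044, 0.0], 'position': [0.199, -0.618, 0.221], 'tool_rot': [0.978, 1.342, -0.977], 'ft_force': [0.025, -0.166, -0.262], 'torque': [-0.019, -0.028, 0.004], 'grip_width': 0.996}
side [[419.5, 0.0, 326.3], [0.0, 419.5, 201.7], [0.0, 0.0, 1.0]] [0.203 0.968 0.604] [[-0.927, -0.375, 0.0], [-0.196, 0.485, -0.852], [0.319, -0.79, -0.523]]
top [[461.8, 0.0, 323.9], [0.0, 461.8, 201.0], [0.0, 0.0, 1.0]] [0.321 0.165 1.223] [[-0.004, -1.0, -0.027], [-0.989, 0.008, -0.146], [0.146, 0.026, -0.989]]
```

View pics/side0.png

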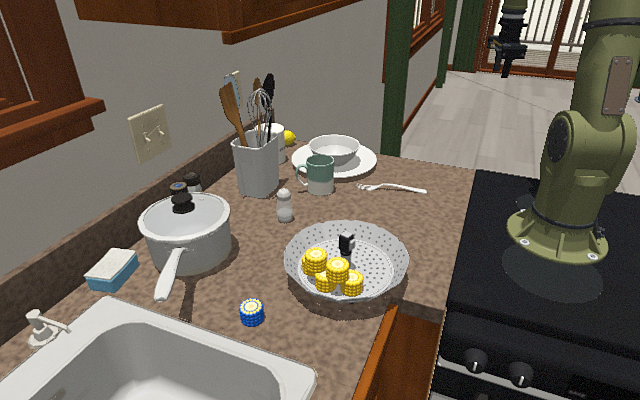

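View pics/top0.png

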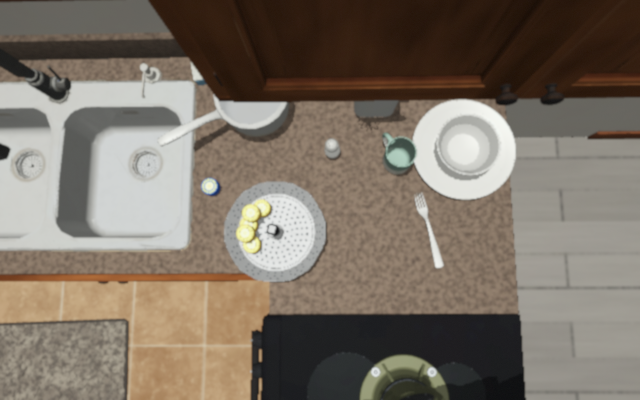

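```bash
cat > h.py <<'E'
import cv2,numpy as np
from bench import ctrl
M={n:ctrl.camera_model(n) for n in("side","top")}
def proj(n,p):
    m=M[n];return cv2.projectPoints(np.array(p,float).reshape(-1,1,3),np.array(m["rvec"]),np.array(m["tvec"]),np.array(m["K"]),None)[0].reshape(-1,2)
def back(n,uv,z):
    m=M[n];R=cv2.Rodrigues(np.array(m["rvec"]))[0];c=-R.T@np.array(m["tvec"])
    d=R.T@np.linalg.inv(np.array(m["K"]))@np.array([uv[0],uv[1],1.]);return c+d*(z-c[2])/d[2]
def crop(im,x0,y0,w,h,s,name,grid=10):
    c=cv2.resize(im[y0:y0+h,x0:x0+w,::-1],None,fx=s,fy=s,interpolation=cv2.INTER_CUBIC).copy()
    for x in range((x0+grid-1)//grid*grid,x0+w,grid):
        cv2.line(c,((x-x0)*s,0),((x-x0)*s,6),(0,0,255),1);cv2.putText(c,str(x),((x-x0)*s,16),0,.35,(0,0,255),1)
    for y in range((y0+grid-1)//grid*grid,y0+h,grid):
        cv2.line(c,(0,(y-y0)*s),(6,(y-y0)*s),(0,0,255),1);cv2.putText(c,str(y),(8,(y-y0)*s+4),0,.35,(0,0,255),1)
    cv2.imwrite("pics/"+name,c)
E
python3 - <<'E'
import cv2;from h import *
crop(cv2.imread("pics/side0.png")[:,:,::-1],275,210,145,105,5,"s0c.png")
crop(cv2.imread("pics/top0.png")[:,:,::-1],215,175,120,110,5,"t0c.png")
E
```

```text
(no output)
```

View pics/s0c.png

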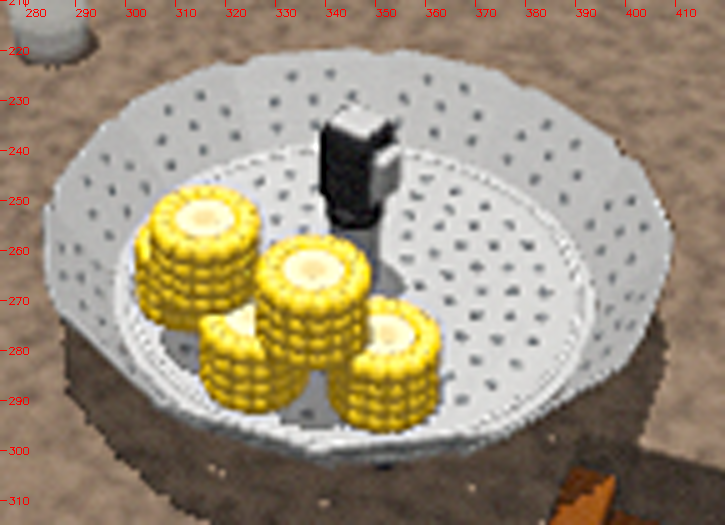

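View pics/t0c.png

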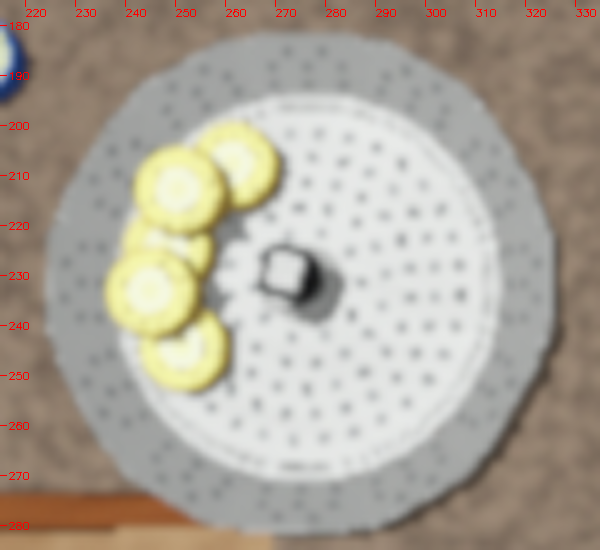

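```bash
python3 - <<'E'
from h import *
for n,uv,z in [("top",(277,232),.026),("top",(274.5,231.5),.059),("top",(271.8,229.2),.11)]: print(n,back(n,uv,z).round(4))
print("side rim",back("side",(347,259.5),.0))
q=[back("side",p,.11)[:2] for p in [(345.4,231),(354,234.6),(347,237.6),(338.6,233.6)]]
print(np.round(q,4)); e=[q[(i+1)%4]-q[i] for i in range(4)]; print([(np.degrees(np.arctan2(a[1],a[0])).round(1),np.linalg.norm(a).round(4)) for a in e], np.mean(q,0))
C={}
for n,uv,z in [("floorA",(261.7,208),.058),("floorB",(248.5,226),.058),("floorC",(251.7,243.8),.058),("topD",(250,212.5),.09),("topE",(245,233),.09)]:
    print(n,back("top",uv,z).round(4))
for n,uv,z in [("topD",(315.8,253.3),.09),("topE",(337.5,263.5),.09),("floorC",(352.5,276.7),.058)]: print(n,back("side",uv,z).round(4))
E
```

```text
top [0.4177 0.3188 0.026 ]
top [0.4164 0.321  0.059 ]
top [0.4178 0.3208 0.11  ]
side rim [0.43531038 0.26894315 0.        ]
[[0.4262 0.3128]
 [0.4061 0.318 ]
 [0.4157 0.3327]
 [0.4358 0.3263]]
[(np.float64(165.6), np.float64(0.0207)), (np.float64(56.9), np.float64(0.0175)), (np.float64(-17.5), np.float64(0.0211)), (np.float64(-125.4), np.float64(0.0166))] [0.42093778 0.32246094]
floorA [0.4768 0.3546 0.058 ]
floorB [0.4309 0.3876 0.058 ]
floorC [0.3857 0.3786 0.058 ]
topD [0.4615 0.3784 0.09  ]
topE [0.4106 0.3898 0.09  ]
topD [0.4634 0.3782 0.09  ]
topE [0.4134 0.391  0.09  ]
floorC [0.3858 0.3809 0.058 ]
```

```bash
cat >> h.py <<'E'
from scipy.spatial.transform import Rotation as Ro
def jaw():
    s=ctrl.get_state();R=Ro.from_rotvec(s["tool_rot"]).as_matrix();return s,R
def go(*t):
    """targets (x,y,z,jawdeg)"""
    s,R=jaw();a=np.degrees(np.arctan2(R[1,2],R[0,2]))
    print("t",round(s["time"],2),"pos",np.round(s["position"],4),"jaw",round(a,1),"toolx",R[:,0].round(3),"q7",round(s["joint_positions"][6],2),"F",np.round(s["ft_force"],1),"w",round(s["grip_width"],3))
    for (x,y,z,j) in t:
        d=(j-a+90)%180-90
        tr=R.T@(np.array([x,y,z])-s["position"])
        # sign: twist about tool x (down) -> world angle decreases
        print((x,y,z,j),"travel",tr.round(3).tolist(),"twist",round(np.radians(d)*np.sign(R[2,0]),3), "alt",round(np.radians(d-180*np.sign(d))*np.sign(R[2,0]),3))
E
python3 - <<'E'
from h import *
go((.43,-.3,.22,112),(.5,0,.2,112),(.462,.378,.14,112),(.462,.378,.073,112))
print(jaw()[1].round(3)); print(back("top",(398,155),.1))
E
```

```text
t 0.1 pos [ 0.1986 -0.6184  0.2216] jaw -72.2 toolx [-0.001  0.002 -1.   ] q7 -0.06 F [ 0.7 -0.3 -0. ] w 0.998
(0.43, -0.3, 0.22, 112) travel [0.002, 0.318, -0.232] twist -0.073 alt 3.068
(0.5, 0, 0.2, 112) travel [0.022, 0.476, -0.497] twist -0.073 alt 3.068
(0.462, 0.378, 0.14, 112) travel [0.083, 0.556, -0.868] twist -0.073 alt 3.068
(0.462, 0.378, 0.073, 112) travel [0.15, 0.556, -0.868] twist -0.073 alt 3.068
[[-0.001  0.952  0.306]
 [ 0.002  0.306 -0.952]
 [-1.    -0.    -0.002]]
[0.60133103 0.00972008 0.1       ]
```

```bash
python3 -m pendant '[{"travel":[0,0.318,-0.232],"twist":-0.07},{"travel":[0,0.318,-0.232],"twist":-0.07},{"travel":[0,0.318,-0.232],"twist":-0.07},{"travel":[0,0.318,-0.232],"twist":-0.07},{"travel":[0,0.318,-0.232],"twist":-0.07},{"travel":[0,0.318,-0.232],"twist":-0.07},{"travel":[0.02,0.476,-0.497],"twist":-0.07},{"travel":[0.02,0.476,-0.497],"twist":-0.07},{"travel":[0.02,0.476,-0.497],"twist":-0.07},{"travel":[0.02,0.476,-0.497],"twist":-0.07}]' 0.4 20
python3 - <<'E'
from h import *
go((.49,.1,.2,112),(.462,.378,.15,112),(.462,.378,.074,112))
E
```

```text
time: 1.35
position: [0.4808, -0.0718, 0.2067]
tool_rot: [0.925, 1.367, -0.924]
ft_force: [-0.0, 0.5, 0.1]
grip_width: 0.699
t 1.35 pos [ 0.4808 -0.0718  0.2067] jaw -68.2 toolx [-0.001  0.001 -1.   ] q7 -1.09 F [-0.   0.5  0.1] w 0.699
(0.49, 0.1, 0.2, 112) travel [0.007, 0.072, -0.156] twist -0.003 alt 3.138
(0.462, 0.378, 0.15, 112) travel [0.057, 0.15, -0.425] twist -0.003 alt 3.138
(0.462, 0.378, 0.074, 112) travel [0.133, 0.15, -0.424] twist -0.003 alt 3.138
```

```bash
python3 -m pendant '[{"travel":[0.05,0.15,-0.425],"twist":0},{"travel":[0.05,0.15,-0.425],"twist":0},{"travel":[0.05,0.15,-0.425],"twist":0},{"travel":[0.05,0.15,-0.425],"twist":0},{"travel":[0.05,0.15,-0.425],"twist":0},{"travel":[0.05,0.15,-0.425],"twist":0},{"travel":[0.05,0.15,-0.425],"twist":0},{"travel":[0.06,0.15,-0.425],"twist":0},{"travel":[0.08,0.15,-0.425],"twist":0}]'
python3 - <<'E'
from h import *
go((.4625,.3782,.15,112),(.4625,.3782,.074,112))
crop(ctrl.get_image("side"),270,180,150,120,5,"s1.png")
E
```

```text
time: 2.48
position: [0.4612, 0.3806, 0.1265]
tool_rot: [0.923, 1.369, -0.921]
ft_force: [0.2, -0.1, -0.1]
grip_width: 0.699
t 2.48 pos [0.4612 0.3806 0.1265] jaw -68.0 toolx [-0.001  0.002 -1.   ] q7 -2.17 F [ 0.2 -0.1 -0.1] w 0.699
(0.4625, 0.3782, 0.15, 112) travel [-0.024, 0.0, 0.003] twist 0.0 alt -3.142
(0.4625, 0.3782, 0.074, 112) travel [0.052, 0.0, 0.003] twist 0.0 alt -3.142
```

View pics/s1.png

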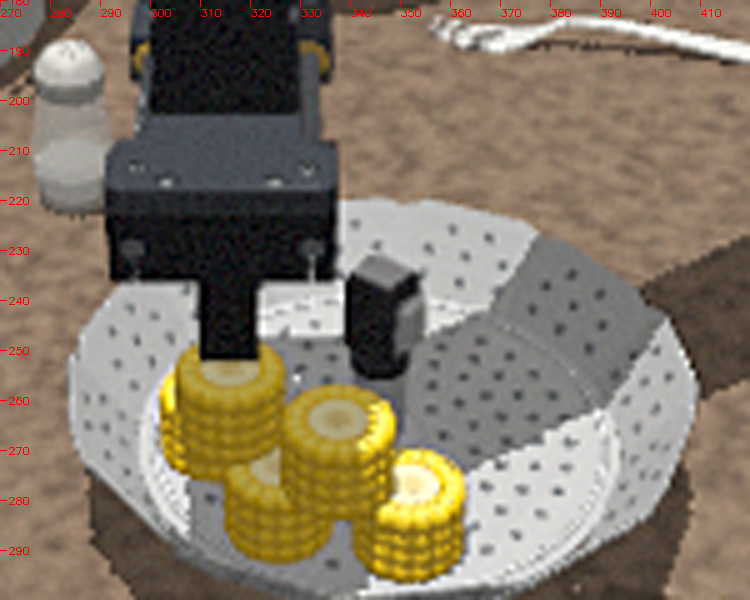

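```bash
python3 -m pendant '[{"travel":[0.052,0,0.003],"twist":0},{"travel":[0.052,0,0.003],"twist":0}]'
python3 -m pendant '[{"travel":[0,0,0],"twist":0},{"travel":[0,0,0],"twist":0},{"travel":[0,0,0],"twist":0},{"travel":[0,0,0],"twist":0},{"travel":[-0.04,0,0],"twist":0},{"travel":[-0.09,0,0],"twist":0}]' -0.3 20
python3 - <<'E'
from h import *
c=np.array([.4172,.3203]);a=np.radians(220);T=c+.07*np.array([np.cos(a),np.sin(a)])
go((*T,.165,130),(*T,.06,130),(*T,.044,130))
crop(ctrl.get_image("side"),270,180,150,120,5,"s2.png")
E
```

```text
time: 2.78
position: [0.4599, 0.3687, 0.0668]
tool_rot: [0.915, 1.369, -0.938]
ft_force: [-0.5, -0.8, 0.2]
grip_width: 0.698
time: 3.52
position: [0.4602, 0.369, 0.1569]
tool_rot: [0.913, 1.371, -0.94]
ft_force: [0.7, 0.6, -1.2]
grip_width: 0.5
t 3.52 pos [0.4602 0.369  0.1569] jaw -68.3 toolx [-0.014 -0.01  -1.   ] q7 -2.14 F [ 0.7  0.6 -1.2] w 0.5
(np.float64(0.36357688898167156), np.float64(0.2753048673219422), 0.165, 130) travel [-0.006, -0.125, 0.051] twist -0.319 alt 2.822
(np.float64(0.36357688898167156), np.float64(0.2753048673219422), 0.06, 130) travel [0.099, -0.123, 0.051] twist -0.319 alt 2.822
(np.float64(0.36357688898167156), np.float64(0.2753048673219422), 0.044, 130) travel [0.115, -0.123, 0.051] twist -0.319 alt 2.822
```

View pics/s2.png

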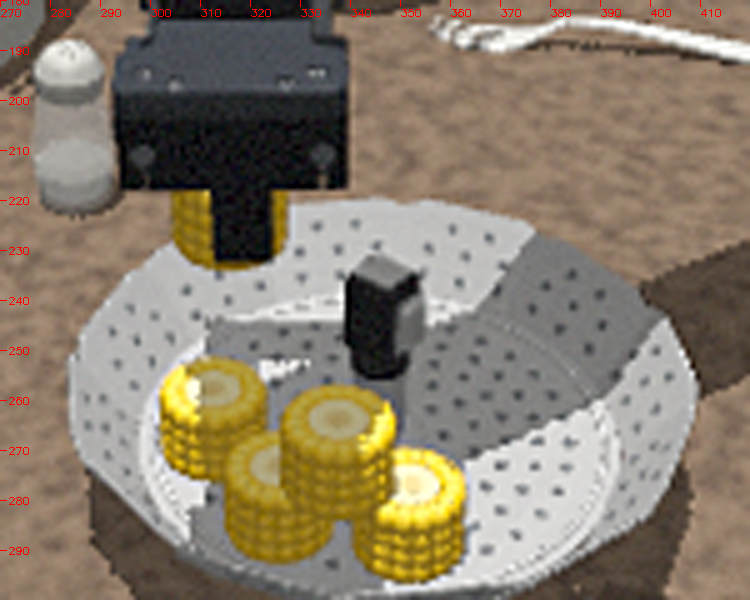

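```bash
python3 - <<'E'
from h import *
s=ctrl.get_state();print(np.round(s["joint_positions"],3),np.round(s["position"],4),np.round(s["qd"],2))
E
```

```text
[ 0.021  0.376 -0.916  1.641  0.308  1.284 -2.142] [0.4631 0.3726 0.1648] [-0.02  0.01 -0.01 -0.    0.05 -0.15 -0.04]
```

```bash
python3 -m pendant '[{"travel":[0,-0.062,0.027],"twist":-0.16},{"travel":[0,-0.11,0.047],"twist":-0.32},{"travel":[0,-0.126,0.054],"twist":-0.32},{"travel":[0.04,-0.126,0.054],"twist":-0.32},{"travel":[0.07,-0.126,0.054],"twist":-0.32},{"travel":[0.09,-0.126,0.054],"twist":-0.32}]'
python3 - <<'E'
from h import *
c=np.array([.4172,.3203]);a=np.radians(220);T=c+.07*np.array([np.cos(a),np.sin(a)])
go((*T,.06,130),(*T,.038,130))
crop(ctrl.get_image("side"),270,180,150,120,5,"s3.png")
go((*T,.06,130),(*T,.038,130))
E
```

```text
time: 4.32
position: [0.365, 0.2751, 0.0745]
tool_rot: [0.676, 1.464, -0.685]
ft_force: [-0.1, -1.3, -0.9]
grip_width: 0.497
t 4.33 pos [0.365  0.2751 0.0745] jaw -49.9 toolx [-0.004 -0.004 -1.   ] q7 -1.69 F [-0.1 -1.3 -0.9] w 0.497
(np.float64(0.36357688898167156), np.float64(0.2753048673219422), 0.06, 130) travel [0.014, -0.001, -0.001] twist 0.001 alt -3.14
(np.float64(0.36357688898167156), np.float64(0.2753048673219422), 0.038, 130) travel [0.036, -0.001, -0.001] twist 0.001 alt -3.14
t 4.38 pos [0.3637 0.2742 0.0725] jaw -49.9 toolx [-0.008 -0.005 -1.   ] q7 -1.69 F [-0.5 -1.9 -1.8] w 0.5
(np.float64(0.36357688898167156), np.float64(0.2753048673219422), 0.06, 130) travel [0.013, 0.001, -0.001] twist 0.001 alt -3.14
(np.float64(0.36357688898167156), np.float64(0.2753048673219422), 0.038, 130) travel [0.035, 0.001, -0.001] twist 0.001 alt -3.14
```

View pics/s3.png

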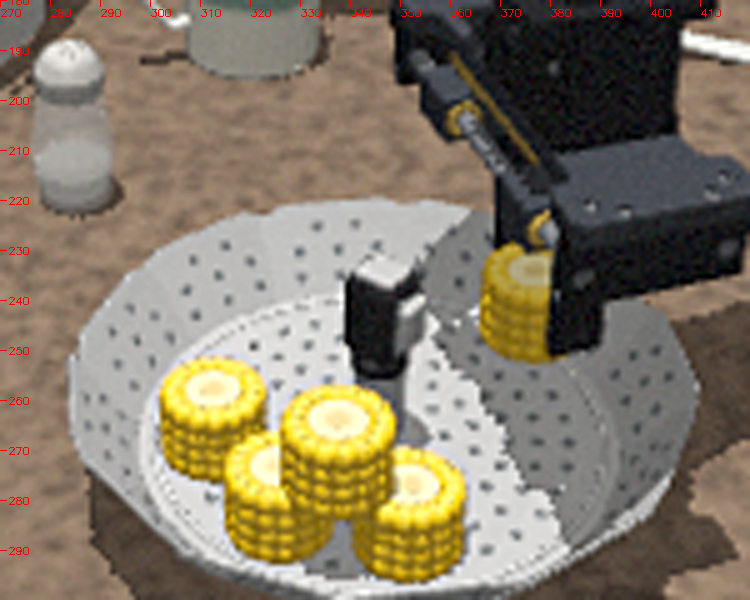

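```bash
python3 - <<'E'
from h import *
for z in (.092,.096): print(back("side",(375,234),z))
for p in [(.3637,.2742,.0725)]: print(proj("side",p))
E
```

```text
[0.37385522 0.27596147 0.092     ]
[0.37252155 0.2813717  0.096     ]
[[379.34875252 242.18231755]]
```

```bash
python3 -m pendant '[{"travel":[0.018,-0.007,0],"twist":0},{"travel":[0.033,-0.007,0],"twist":0},{"travel":[0.036,-0.007,0],"twist":0},{"travel":[0.036,-0.007,0],"twist":0}]'
python3 -m pendant '[{"travel":[0,0,0],"twist":0},{"travel":[0,0,0],"twist":0},{"travel":[-0.03,0,0],"twist":0},{"travel":[-0.09,0,0],"twist":0},{"travel":[-0.11,0.0,0],"twist":0}]' 0.4 20
python3 - <<'E'
from h import *
im=ctrl.get_image("side");crop(im,270,180,150,120,5,"s4.png")
go((.4115,.391,.13,22),(.4115,.391,.074,22))
E
```

```text
time: 4.88
position: [0.3585, 0.2702, 0.0371]
tool_rot: [0.675, 1.466, -0.686]
ft_force: [-0.5, -0.0, -1.2]
grip_width: 0.503
time: 5.5
position: [0.361, 0.2721, 0.1504]
tool_rot: [0.677, 1.462, -0.683]
ft_force: [0.4, 0.1, -0.2]
grip_width: 0.699
t 5.55 pos [0.3617 0.2724 0.1516] jaw -49.9 toolx [ 0.    -0.003 -1.   ] q7 -1.53 F [0.8 1.7 1.3] w 0.696
(0.4115, 0.391, 0.13, 22) travel [0.021, 0.115, -0.059] twist -1.255 alt 1.887
(0.4115, 0.391, 0.074, 22) travel [0.077, 0.115, -0.059] twist -1.255 alt 1.887
```

View pics/s4.png

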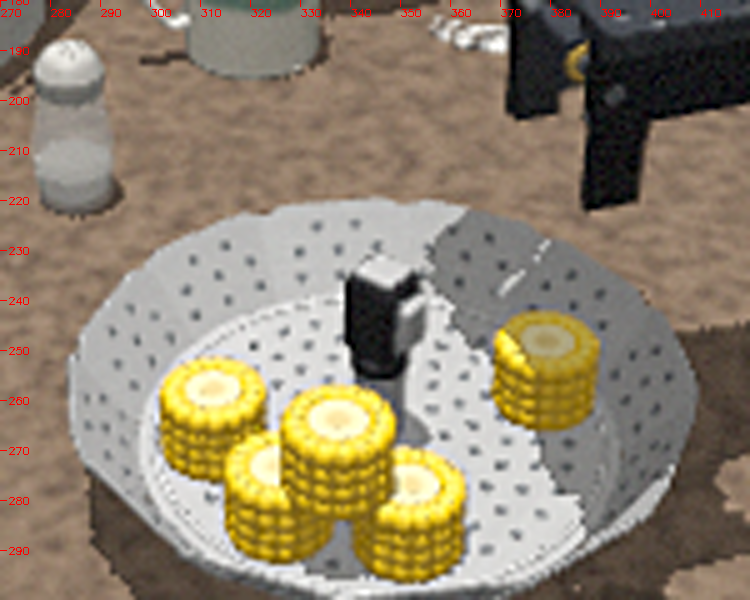

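```bash
python3 -m pendant '[{"travel":[0,0.02,-0.01],"twist":-0.18},{"travel":[0,0.04,-0.02],"twist":-0.36},{"travel":[0,0.06,-0.03],"twist":-0.54},{"travel":[0,0.08,-0.04],"twist":-0.72},{"travel":[0,0.1,-0.05],"twist":-0.9},{"travel":[0,0.115,-0.059],"twist":-1.08},{"travel":[0.01,0.115,-0.059],"twist":-1.25},{"travel":[0.02,0.115,-0.059],"twist":-1.25},{"travel":[0.02,0.115,-0.059],"twist":-1.25},{"travel":[0.02,0.115,-0.059],"twist":-1.25}]'
python3 - <<'E'
from h import *
print("D",back("side",(378.3,248),.058),"E",back("side",(337.5,263.7),.09))
print(proj("side",(.3608,.2731,.058)))
go((.4125,.3905,.13,22),(.4125,.3905,.074,22))
E
```

```text
time: 6.8
position: [0.4118, 0.3914, 0.1314]
tool_rot: [-0.299, 1.55, 0.294]
ft_force: [-1.1, -0.7, 0.4]
grip_width: 0.7
D [0.36456424 0.27568464 0.058     ] E [0.41317539 0.39155686 0.09      ]
[[380.36393073 247.71228107]]
t 6.8 pos [0.4118 0.3914 0.1314] jaw 21.6 toolx [ 0.001 -0.003 -1.   ] q7 -0.79 F [-1.1 -0.7  0.4] w 0.7
(0.4125, 0.3905, 0.13, 22) travel [0.001, -0.001, 0.0] twist -0.007 alt 3.135
(0.4125, 0.3905, 0.074, 22) travel [0.057, -0.001, 0.0] twist -0.007 alt 3.135
```

```bash
python3 -m pendant '[{"travel":[0.02,0,0],"twist":0},{"travel":[0.04,0,0],"twist":0},{"travel":[0.054,0,0],"twist":0},{"travel":[0.057,0,0],"twist":0},{"travel":[0.057,0,0],"twist":0}]'
python3 -m pendant '[{"travel":[0,0,0],"twist":0},{"travel":[0,0,0],"twist":0},{"travel":[0,0,0],"twist":0},{"travel":[0,0,0],"twist":0},{"travel":[-0.03,0,0],"twist":0},{"travel":[-0.07,0,0],"twist":0},{"travel":[-0.09,0,0],"twist":0},{"travel":[-0.09,0,0],"twist":0}]' -0.3 20
python3 - <<'E'
from h import *
c=np.array([.4172,.3203]);a=np.radians(292);T=c+.07*np.array([np.cos(a),np.sin(a)])
crop(ctrl.get_image("side"),270,180,150,120,5,"s5.png")
go((*T,.165,22),(*T,.06,22),(*T,.044,22))
E
```

```text
time: 7.42
position: [0.4117, 0.3914, 0.0742]
tool_rot: [-0.299, 1.551, 0.294]
ft_force: [-0.1, -0.4, 0.2]
grip_width: 0.703
time: 8.43
position: [0.4122, 0.3921, 0.1651]
tool_rot: [-0.298, 1.549, 0.294]
ft_force: [0.6, -0.5, -1.1]
grip_width: 0.498
t 8.47 pos [0.4118 0.3913 0.1638] jaw 21.6 toolx [ 0.001 -0.003 -1.   ] q7 -0.77 F [ 0.7  0.1 -1.8] w 0.501
(np.float64(0.44342246153911385), np.float64(0.25539713018032484), 0.165, 22) travel [-0.001, -0.138, -0.021] twist -0.007 alt 3.135
(np.float64(0.44342246153911385), np.float64(0.25539713018032484), 0.06, 22) travel [0.104, -0.138, -0.021] twist -0.007 alt 3.135
(np.float64(0.44342246153911385), np.float64(0.25539713018032484), 0.044, 22) travel [0.12, -0.138, -0.021] twist -0.007 alt 3.135
```

View pics/s5.png

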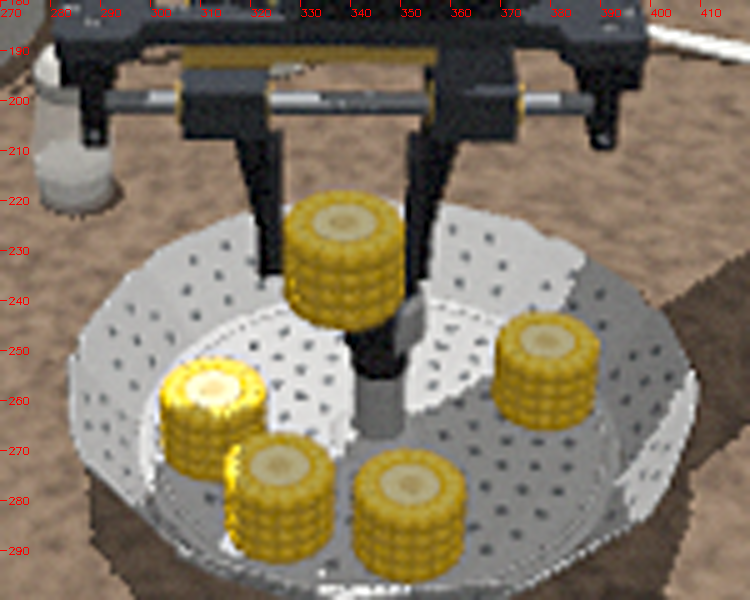

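```bash
python3 -m pendant '[{"travel":[0,-0.05,-0.007],"twist":0},{"travel":[0,-0.1,-0.015],"twist":0},{"travel":[0,-0.135,-0.021],"twist":0},{"travel":[0.02,-0.138,-0.021],"twist":0},{"travel":[0.06,-0.138,-0.021],"twist":0},{"travel":[0.09,-0.138,-0.021],"twist":0},{"travel":[0.11,-0.138,-0.021],"twist":0},{"travel":[0.119,-0.138,-0.021],"twist":0},{"travel":[0.121,-0.138,-0.021],"twist":0},{"travel":[0.121,-0.138,-0.021],"twist":0}]'
python3 -m pendant '[{"travel":[0,0,0],"twist":0},{"travel":[0,0,0],"twist":0},{"travel":[-0.03,0,0],"twist":0},{"travel":[-0.08,0,0],"twist":0},{"travel":[-0.09,0.0,0],"twist":0},{"travel":[-0.09,0.0,0],"twist":0}]' 0.4 20
python3 - <<'E'
from h import *
print(back("side",(311.7,257),.058),back("side",(324.5,273),.058),back("side",(351.7,276.5),.058))
im=ctrl.get_image("side");crop(im,270,180,150,120,5,"s6.png")
im=ctrl.get_image("top");crop(im,215,175,120,110,5,"t6.png")
go((.4768,.3546,.13,85),(.4768,.3546,.043,85))
E
```

```text
time: 9.72
position: [0.4437, 0.2554, 0.0439]
tool_rot: [-0.298, 1.549, 0.293]
ft_force: [0.3, -0.3, 0.0]
grip_width: 0.499
time: 10.48
position: [0.444, 0.2555, 0.1343]
tool_rot: [-0.298, 1.548, 0.292]
ft_force: [-0.3, -0.0, 0.2]
grip_width: 0.699
[0.4826709  0.35568986 0.058     ] [0.43985392 0.39124339 0.058     ] [0.38745642 0.38092697 0.058     ]
t 10.57 pos [0.443  0.2548 0.1328] jaw 21.6 toolx [ 0.    -0.004 -1.   ] q7 -0.47 F [0.  0.3 0. ] w 0.7
(0.4768, 0.3546, 0.13, 85) travel [0.002, 0.08, 0.068] twist -1.107 alt 2.035
(0.4768, 0.3546, 0.043, 85) travel [0.089, 0.081, 0.068] twist -1.107 alt 2.035
```

View pics/s6.png

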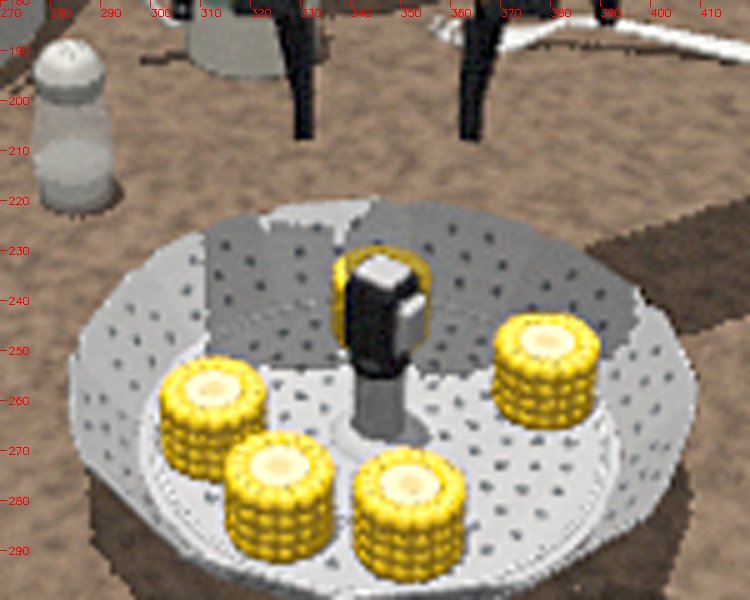

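View pics/t6.png

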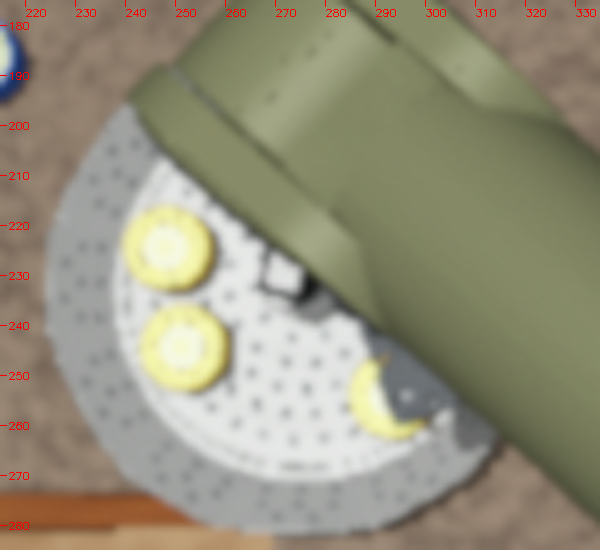

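```bash
python3 - <<'E'
from h import *
for n,p in dict(A=(312.4,257.4),B=(325.8,273.2),C=(352,276.8),D=(379,248.2)).items(): print(n,back("side",p,.058)[:2])
for n,p in dict(B=(248.7,225),C=(251.8,244)).items(): print(n,back("top",p,.058)[:2])
go((.480,.3555,.125,90))
E
```

```text
A [0.4808272  0.35633149]
B [0.43728859 0.39083364]
C [0.38664148 0.38151994]
D [0.3630086  0.27579113]
B [0.43345091 0.38710229]
C [0.38521986 0.37829371]
t 10.57 pos [0.443  0.2548 0.1328] jaw 21.6 toolx [ 0.    -0.004 -1.   ] q7 -0.47 F [0.  0.3 0. ] w 0.7
(0.48, 0.3555, 0.125, 90) travel [0.007, 0.08, 0.071] twist -1.194 alt 1.948
```

```bash
python3 -m pendant '[{"travel":[0,0.012,0.01],"twist":-0.18},{"travel":[0,0.025,0.022],"twist":-0.36},{"travel":[0,0.04,0.035],"twist":-0.54},{"travel":[0,0.055,0.049],"twist":-0.72},{"travel":[0,0.07,0.062],"twist":-0.9},{"travel":[0,0.08,0.071],"twist":-1.08},{"travel":[0.007,0.08,0.071],"twist":-1.19},{"travel":[0.007,0.08,0.071],"twist":-1.19},{"travel":[0.007,0.08,0.071],"twist":-1.19}]'
python3 - <<'E'
from h import *
go((.480,.3555,.045,90))
crop(ctrl.get_image("side"),270,180,150,120,5,"s7.png")
E
```

```text
time: 11.7
position: [0.4792, 0.355, 0.1247]
tool_rot: [-1.208, 1.216, 1.203]
ft_force: [-0.4, 0.3, 0.8]
grip_width: 0.698
t 11.7 pos [0.4792 0.355  0.1247] jaw 89.7 toolx [-0.001 -0.005 -1.   ] q7 0.41 F [-0.4  0.3  0.8] w 0.698
(0.48, 0.3555, 0.045, 90) travel [0.08, -0.001, 0.001] twist -0.006 alt 3.136
```

View pics/s7.png

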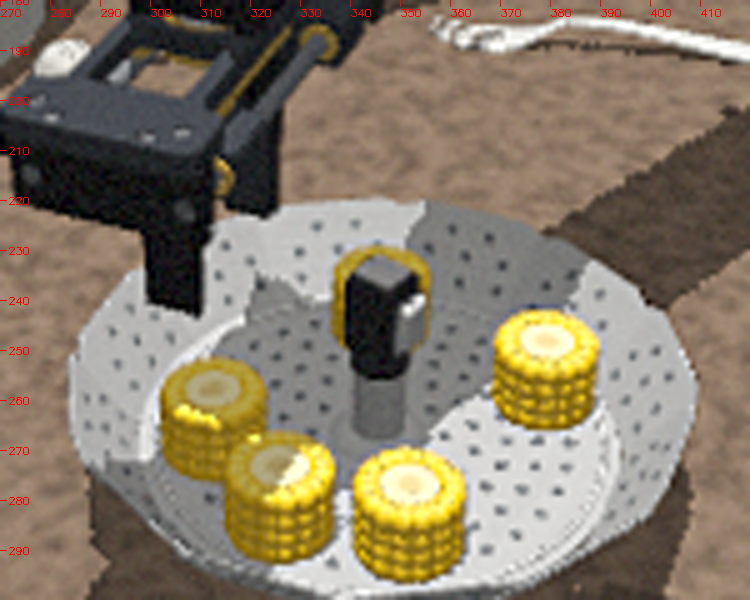

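```bash
python3 -m pendant '[{"travel":[0.03,-0.001,0.001],"twist":0},{"travel":[0.06,-0.001,0.001],"twist":0},{"travel":[0.075,-0.001,0.001],"twist":0},{"travel":[0.08,-0.001,0.001],"twist":0},{"travel":[0.08,-0.001,0.001],"twist":0}]'
python3 -m pendant '[{"travel":[0,0,0],"twist":0},{"travel":[0,0,0],"twist":0},{"travel":[0,0,0],"twist":0},{"travel":[0,0,0],"twist":0},{"travel":[-0.008,0,0],"twist":0},{"travel":[-0.016,0,0],"twist":0},{"travel":[-0.02,0,0],"twist":0}]' -0.3 20
python3 - <<'E'
from h import *
c=np.array([.4172,.3203]);a=np.radians(3);T=c+.07*np.array([np.cos(a),np.sin(a)])
crop(ctrl.get_image("side"),270,180,150,120,5,"s8.png")
go((*T,.065,93),(*T,.046,93))
E
```

```text
time: 12.38
position: [0.4806, 0.356, 0.0456]
tool_rot: [-1.208, 1.214, 1.203]
ft_force: [0.7, -0.4, 1.6]
grip_width: 0.705
time: 13.25
position: [0.4808, 0.3563, 0.0664]
tool_rot: [-1.208, 1.214, 1.203]
ft_force: [0.5, 0.4, -0.4]
grip_width: 0.495
t 13.3 pos [0.481  0.3565 0.0667] jaw 89.7 toolx [ 0.001 -0.003 -1.   ] q7 0.37 F [-0.5  0.  -0.2] w 0.499
(np.float64(0.4871040674328202), np.float64(0.32396351693700604), 0.065, 93) travel [0.002, -0.006, -0.032] twist -0.058 alt 3.084
(np.float64(0.4871040674328202), np.float64(0.32396351693700604), 0.046, 93) travel [0.021, -0.006, -0.032] twist -0.058 alt 3.084
```

View pics/s8.png

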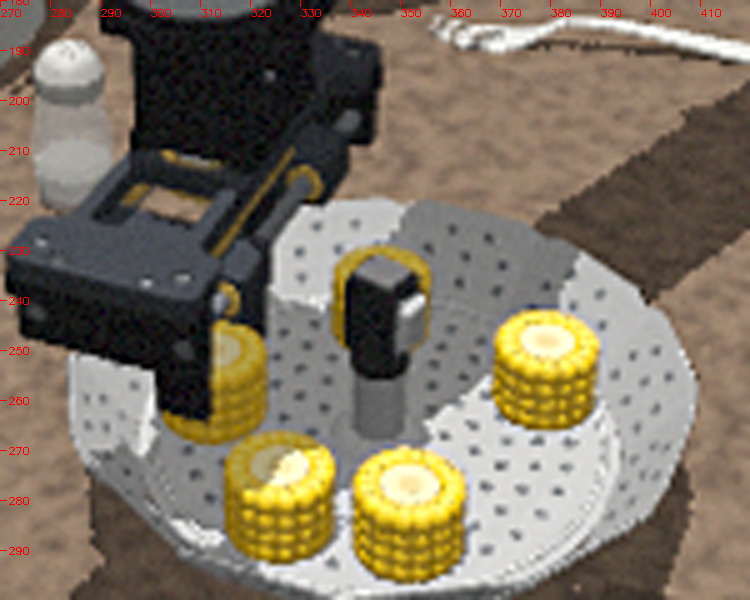

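```bash
python3 -m pendant '[{"travel":[0,-0.003,-0.016],"twist":-0.03},{"travel":[0,-0.006,-0.032],"twist":-0.06},{"travel":[0.01,-0.006,-0.032],"twist":-0.06},{"travel":[0.018,-0.006,-0.032],"twist":-0.06},{"travel":[0.021,-0.006,-0.032],"twist":-0.06},{"travel":[0.021,-0.006,-0.032],"twist":-0.06}]'
python3 -m pendant '[{"travel":[0,0,0],"twist":0},{"travel":[0,0,0],"twist":0},{"travel":[-0.03,0,0],"twist":0},{"travel":[-0.08,0,0],"twist":0},{"travel":[-0.085,0.0,0],"twist":0}]' 0.4 20
python3 - <<'E'
from h import *
go((.386,.380,.12,77))
crop(ctrl.get_image("side"),270,180,150,120,5,"s9.png")
E
```

```text
time: 14.05
position: [0.4861, 0.3249, 0.0462]
tool_rot: [-1.253, 1.185, 1.247]
ft_force: [-1.3, -2.9, 5.5]
grip_width: 0.501
time: 14.68
position: [0.4872, 0.3275, 0.1346]
tool_rot: [-1.253, 1.179, 1.246]
ft_force: [-1.6, 0.6, -0.1]
grip_width: 0.696
t 14.68 pos [0.4872 0.3275 0.1346] jaw 93.2 toolx [ 0.006 -0.001 -1.   ] q7 0.53 F [-1.6  0.6 -0.1] w 0.696
(0.386, 0.38, 0.12, 77) travel [0.014, 0.098, 0.058] twist 0.283 alt -2.859
```

View pics/s9.png

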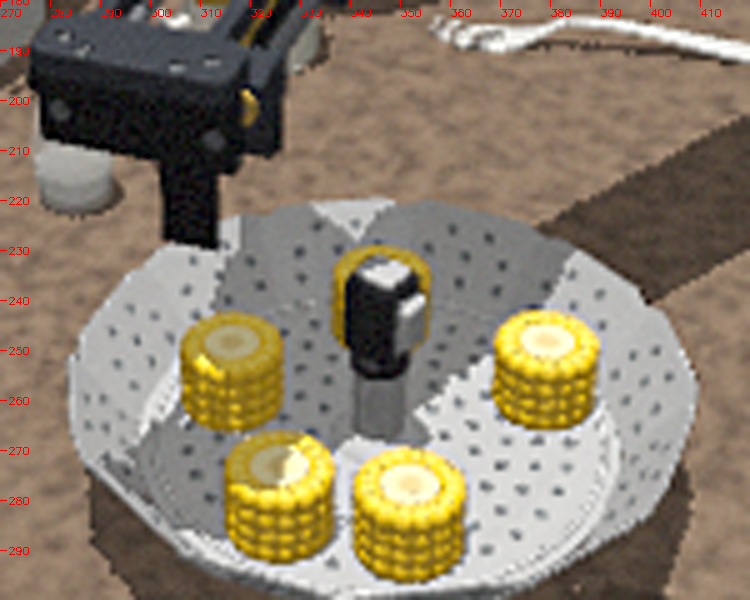

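```bash
python3 -m pendant '[{"travel":[0,0.03,0.018],"twist":0.1},{"travel":[0,0.06,0.035],"twist":0.2},{"travel":[0,0.09,0.053],"twist":0.28},{"travel":[0.014,0.098,0.058],"twist":0.28},{"travel":[0.014,0.098,0.058],"twist":0.28},{"travel":[0.014,0.098,0.058],"twist":0.28}]'
python3 - <<'E'
from h import *
go((.386,.380,.046,77))
crop(ctrl.get_image("side"),270,180,150,120,5,"s10.png")
E
```

```text
time: 15.48
position: [0.3871, 0.378, 0.118]
tool_rot: [-1.045, 1.307, 1.037]
ft_force: [-0.1, -0.6, 0.9]
grip_width: 0.699
t 15.47 pos [0.3871 0.378  0.118 ] jaw 77.1 toolx [ 0.003 -0.003 -1.   ] q7 0.13 F [-0.1 -0.6  0.9] w 0.699
(0.386, 0.38, 0.046, 77) travel [0.072, 0.002, 0.002] twist 0.001 alt -3.141
```

View pics/s10.png

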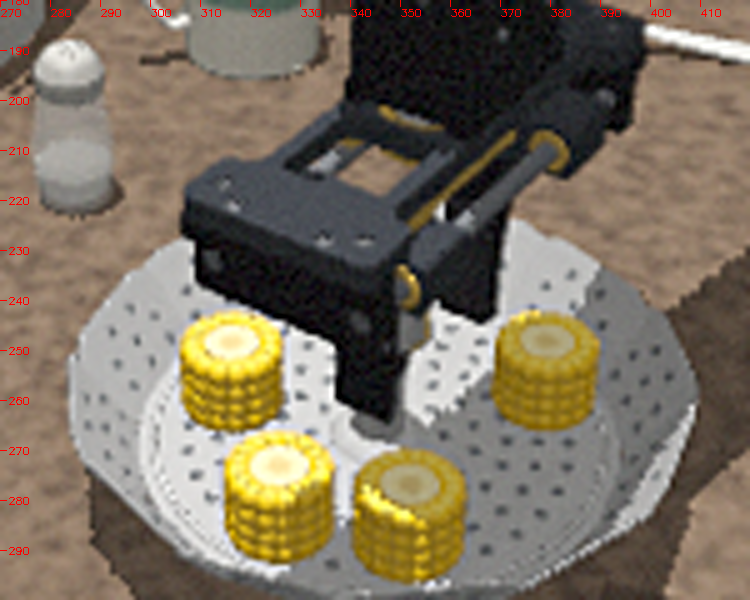

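```bash
python3 -m pendant '[{"travel":[0.03,0.002,0.002],"twist":0},{"travel":[0.055,0.002,0.002],"twist":0},{"travel":[0.068,0.002,0.002],"twist":0},{"travel":[0.072,0.002,0.002],"twist":0},{"travel":[0.072,0.002,0.002],"twist":0}]'
python3 -m pendant '[{"travel":[0,0,0],"twist":0},{"travel":[0,0,0],"twist":0},{"travel":[0,0,0],"twist":0},{"travel":[0,0,0],"twist":0},{"travel":[-0.008,0,0],"twist":0},{"travel":[-0.016,0,0],"twist":0},{"travel":[-0.02,0,0],"twist":0}]' -0.3 20
python3 - <<'E'
from h import *
c=np.array([.4172,.3203]);a=np.radians(148);T=c+.07*np.array([np.cos(a),np.sin(a)])
crop(ctrl.get_image("side"),270,180,150,120,5,"s11.png")
go((*T,.065,58),(*T,.047,58))
E
```

```text
time: 16.15
position: [0.3863, 0.3807, 0.0468]
tool_rot: [-1.044, 1.306, 1.037]
ft_force: [0.1, 0.1, -0.1]
grip_width: 0.698
time: 17.02
position: [0.3864, 0.381, 0.0675]
tool_rot: [-1.043, 1.305, 1.037]
ft_force: [0.2, -0.1, -1.2]
grip_width: 0.497
t 17.07 pos [0.3865 0.3811 0.0678] jaw 77.0 toolx [ 0.005 -0.001 -1.   ] q7 0.08 F [-0.  -0.5  0.5] w 0.498
(np.float64(0.3578366332690502), np.float64(0.35739434849632434), 0.065, 58) travel [0.003, 0.023, -0.03] twist 0.332 alt -2.81
(np.float64(0.3578366332690502), np.float64(0.35739434849632434), 0.047, 58) travel [0.021, 0.023, -0.03] twist 0.332 alt -2.81
```

View pics/s11.png

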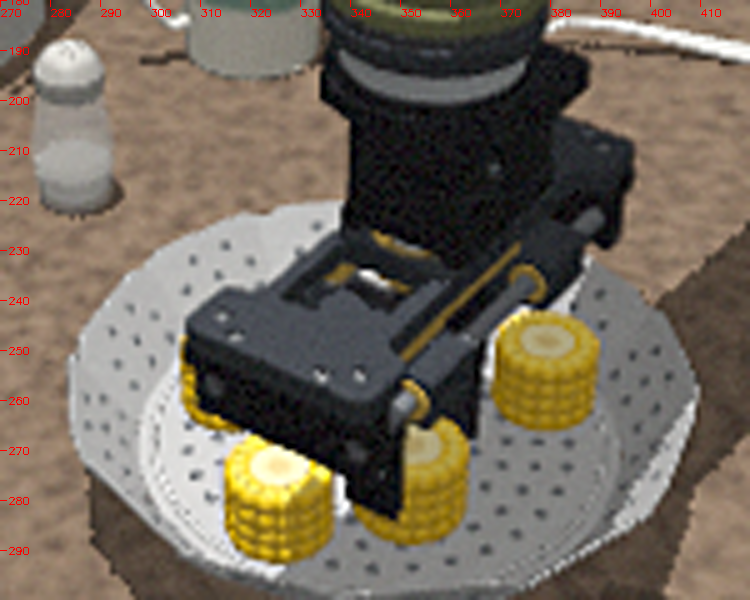

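```bash
python3 -m pendant '[{"travel":[0,0.012,-0.015],"twist":0.16},{"travel":[0,0.023,-0.03],"twist":0.33},{"travel":[0.01,0.023,-0.03],"twist":0.33},{"travel":[0.018,0.023,-0.03],"twist":0.33},{"travel":[0.021,0.023,-0.03],"twist":0.33},{"travel":[0.021,0.023,-0.03],"twist":0.33}]'
python3 -m pendant '[{"travel":[0,0,0],"twist":0},{"travel":[0,0,0],"twist":0},{"travel":[-0.03,0,0],"twist":0},{"travel":[-0.08,0,0],"twist":0},{"travel":[-0.12,0.0,0],"twist":0},{"travel":[-0.12,-0.05,0],"twist":0},{"travel":[-0.12,-0.1,0],"twist":0},{"travel":[-0.12,-0.15,0],"twist":0},{"travel":[-0.12,-0.15,0],"twist":0}]' 0.1 20
python3 - <<'E'
from h import *
go((.42,.321,.15,-16))
crop(ctrl.get_image("side"),270,180,150,120,5,"s12.png")
crop(ctrl.get_image("top"),215,175,120,110,5,"t12.png")
E
```

```text
time: 17.82
position: [0.3578, 0.357, 0.0472]
tool_rot: [-0.795, 1.42, 0.787]
ft_force: [-1.9, -5.5, 10.0]
grip_width: 0.494
time: 18.95
position: [0.4888, 0.2746, 0.1669]
tool_rot: [-0.788, 1.423, 0.782]
ft_force: [-0.5, 0.1, -0.6]
grip_width: 0.553
t 18.95 pos [0.4888 0.2746 0.1669] jaw 57.7 toolx [ 0.003 -0.003 -1.   ] q7 0.14 F [-0.5  0.1 -0.6] w 0.553
(0.42, 0.321, 0.15, -16) travel [0.017, 0.083, 0.003] twist 1.287 alt -1.854
```

View pics/s12.png

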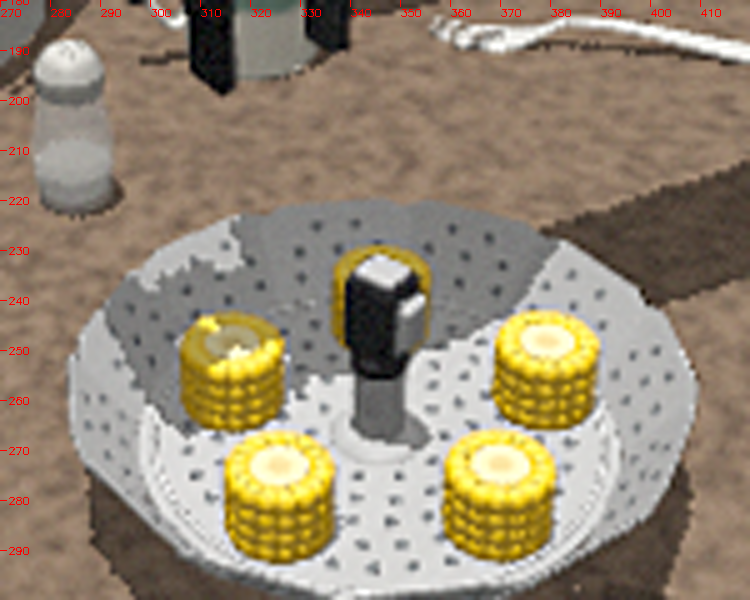

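View pics/t12.png

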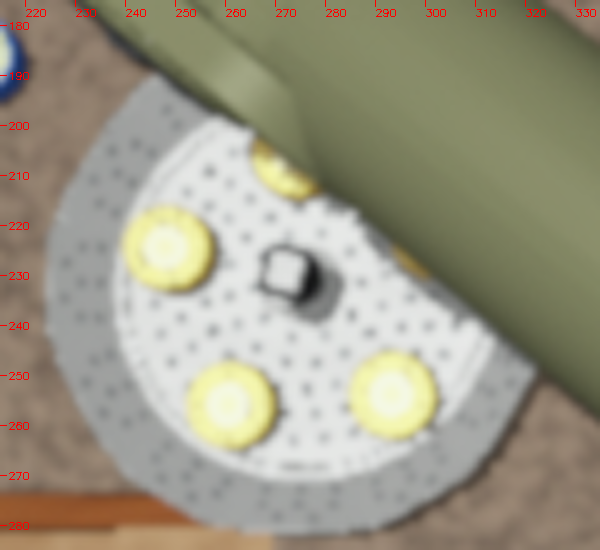

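```bash
python3 - <<'E'
from h import *
c=cv2.imread("pics/s12.png");x0,y0=270,180
out=[]
for yaw in(-10,-16,-22):
    t=np.radians(yaw);R=np.array([[np.cos(t),-np.sin(t)],[np.sin(t),np.cos(t)]])
    im=cv2.resize(c[190:400,300:460],None,fx=1.6,fy=1.6) if 0 else c.copy()
    def box(lo,hi,col):
        P=np.array([[x,y,z] for x in(lo[0],hi[0]) for y in(lo[1],hi[1]) for z in(lo[2],hi[2])])
        W=np.c_[(R@P[:,:2].T).T+[.4185,.3215],P[:,2]]
        p=((proj("side",W)-[x0,y0]+.5)*5*4).round().astype(int)
        for i in range(8):
            for b in(1,2,4):
                if not i&b: cv2.line(im,tuple(map(int,p[i])),tuple(map(int,p[i|b])),col,1,cv2.LINE_AA,2)
    box((-.013,-.012,.072),(.013,.012,.110),(0,255,0));box((-.018,-.0075,.0805),(-.013,.0075,.1015),(0,0,255))
    out.append(cv2.resize(im[220:400,310:450],None,fx=1.85,fy=1.85))
cv2.imwrite("pics/fit.png",np.hstack(out))
E
```

```text
(no output)
```

View pics/fit.png

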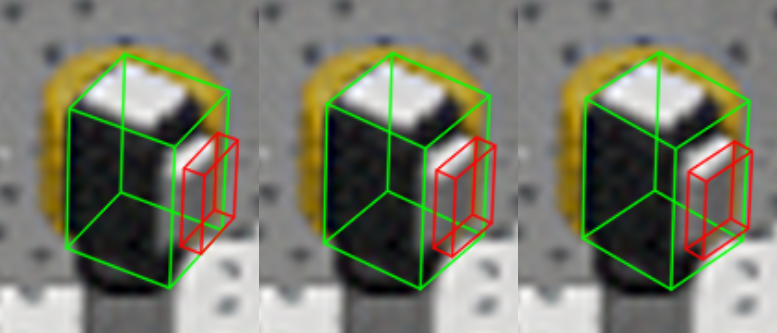

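```bash
python3 -m pendant '[{"travel":[0,0.012,0],"twist":0.18},{"travel":[0,0.024,0],"twist":0.36},{"travel":[0,0.036,0],"twist":0.54},{"travel":[0,0.05,0],"twist":0.72},{"travel":[0,0.065,0.002],"twist":0.9},{"travel":[0,0.08,0.003],"twist":1.08},{"travel":[0.01,0.083,0.003],"twist":1.26},{"travel":[0.015,0.083,0.003],"twist":1.287},{"travel":[0.015,0.083,0.003],"twist":1.287},{"travel":[0.015,0.083,0.003],"twist":1.287}]' 0.3 20
python3 - <<'E'
from h import *
go((.418,.3217,.072,-16))
crop(ctrl.get_image("side"),270,180,150,120,5,"s13.png")
go((.418,.3217,.072,-16))
E
```

```text
time: 20.3
position: [0.4157, 0.3249, 0.1523]
tool_rot: [0.211, 1.558, -0.213]
ft_force: [0.8, 0.5, -0.3]
grip_width: 0.65
t 20.3 pos [0.4157 0.3249 0.1523] jaw -15.5 toolx [ 0.002 -0.001 -1.   ] q7 -1.15 F [ 0.8  0.5 -0.3] w 0.65
(0.418, 0.3217, 0.072, -16) travel [0.08, -0.002, 0.003] twist 0.009 alt -3.133
t 20.35 pos [0.4159 0.3248 0.1524] jaw -15.5 toolx [ 0.002 -0.001 -1.   ] q7 -1.15 F [-0.   0.   0.6] w 0.649
(0.418, 0.3217, 0.072, -16) travel [0.08, -0.002, 0.003] twist 0.008 alt -3.133
```

View pics/s13.png

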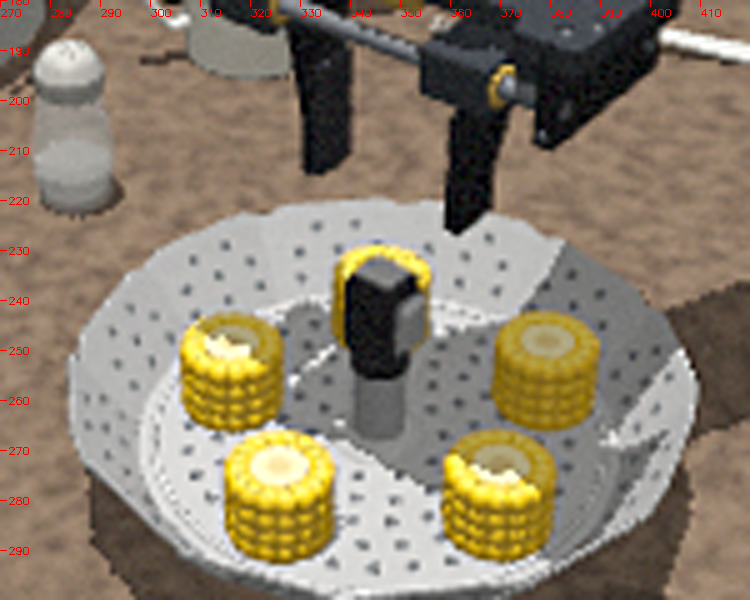

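Jaws straddle the grip (345,240) along its button axis. I'll descend and check.

```bash
python3 -m pendant '[{"travel":[0.02,-0.002,0.003],"twist":0.01},{"travel":[0.045,-0.002,0.003],"twist":0.01},{"travel":[0.065,-0.002,0.003],"twist":0.01},{"travel":[0.077,-0.002,0.003],"twist":0.01},{"travel":[0.08,-0.002,0.003],"twist":0.01},{"travel":[0.08,-0.002,0.003],"twist":0.01}]'
python3 - <<'E'
from h import *
go((.418,.3217,.072,-16))
crop(ctrl.get_image("side"),270,180,150,120,5,"s14.png")
E
```

```text
time: 21.1
position: [0.4186, 0.3223, 0.0727]
tool_rot: [0.22, 1.557, -0.221]
ft_force: [0.1, 1.0, 0.2]
grip_width: 0.649
t 21.1 pos [0.4186 0.3223 0.0727] jaw -16.1 toolx [ 0.003 -0.001 -1.   ] q7 -1.24 F [0.1 1.  0.2] w 0.649
(0.418, 0.3217, 0.072, -16) travel [0.001, -0.001, -0.0] twist -0.001 alt 3.14
```

View pics/s14.png

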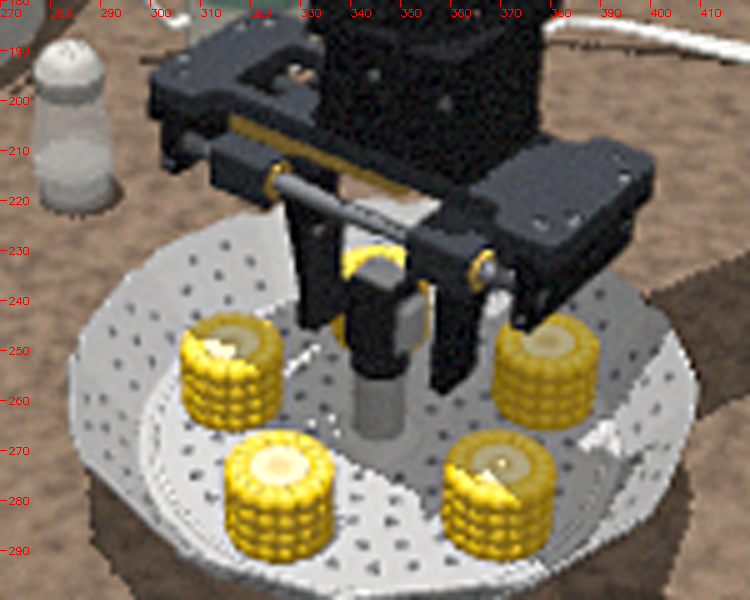

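```bash
python3 -m pendant '[{"travel":[0,0,0],"twist":0},{"travel":[0,0,0],"twist":0},{"travel":[0,0,0],"twist":0},{"travel":[0,0,0],"twist":0},{"travel":[0,0,0],"twist":0},{"travel":[0,0,0],"twist":0},{"travel":[0,0,0],"twist":0}]' -1 40
python3 - <<'E'
from h import *
go((.418,.3217,.072,-16))
crop(ctrl.get_image("side"),270,180,150,120,5,"s15.png")
E
```

```text
time: 22.02
position: [0.4197, 0.3222, 0.0732]
tool_rot: [0.221, 1.555, -0.221]
ft_force: [5.0, -2.4, 1.8]
grip_width: 0.294
t 22.02 pos [0.4197 0.3222 0.0732] jaw -16.1 toolx [ 0.005 -0.001 -1.   ] q7 -1.24 F [ 5.  -2.4  1.8] w 0.294
(0.418, 0.3217, 0.072, -16) travel [0.001, -0.001, -0.002] twist -0.002 alt 3.14
```

View pics/s15.png

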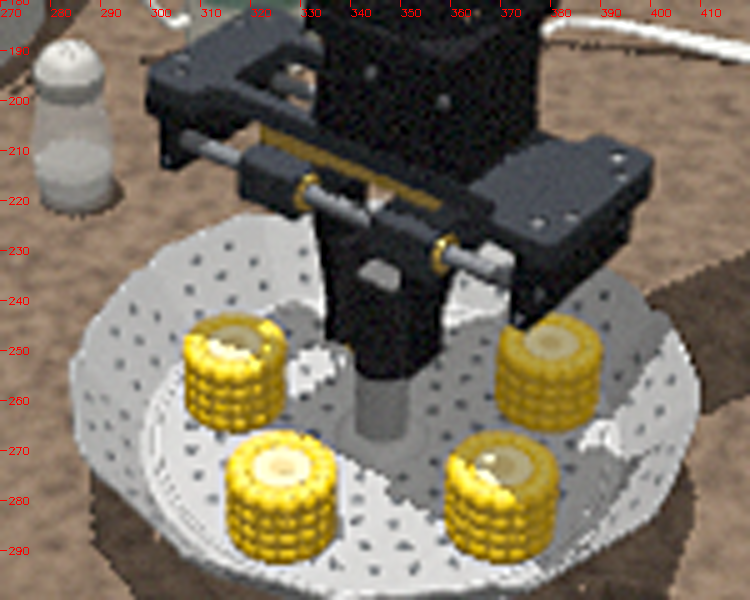

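```bash
python3 -m pendant '[{"travel":[-0.005,0,0],"twist":0},{"travel":[-0.011,0,0],"twist":0},{"travel":[-0.017,0,0],"twist":0},{"travel":[-0.023,0,0],"twist":0},{"travel":[-0.029,0,0],"twist":0},{"travel":[-0.035,0,0],"twist":0},{"travel":[-0.04,0,0],"twist":0},{"travel":[-0.043,0,0],"twist":0},{"travel":[-0.043,0,0],"twist":0}]'
python3 - <<'E'
from h import *
go((.418,.3217,.115,-16))
crop(ctrl.get_image("side"),270,180,150,120,5,"s16.png")
E
```

```text
time: 23.2
position: [0.4191, 0.3223, 0.1164]
tool_rot: [0.22, 1.555, -0.221]
ft_force: [-0.9, -1.2, 0.1]
grip_width: 0.292
t 23.2 pos [0.4191 0.3223 0.1164] jaw -16.1 toolx [ 0.004 -0.001 -1.   ] q7 -1.19 F [-0.9 -1.2  0.1] w 0.292
(0.418, 0.3217, 0.115, -16) travel [0.001, -0.001, -0.001] twist -0.002 alt 3.14
```

View pics/s16.png

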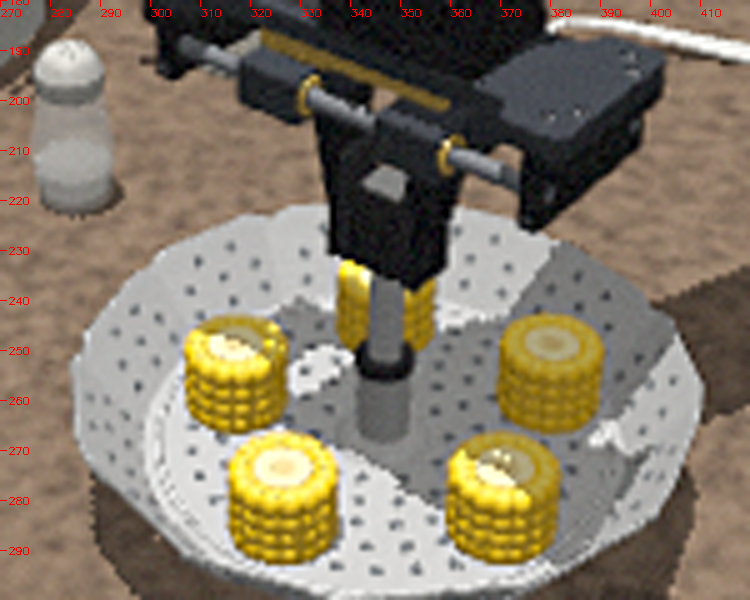

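```bash
python3 -m pendant '[{"travel":[-0.002,0,0],"twist":0},{"travel":[-0.004,0,0],"twist":0},{"travel":[-0.006,0,0],"twist":0},{"travel":[-0.008,0,0],"twist":0},{"travel":[-0.011,0,0],"twist":0},{"travel":[-0.015,0,0],"twist":0},{"travel":[-0.019,0,0],"twist":0},{"travel":[-0.023,0,0],"twist":0},{"travel":[-0.025,0,0],"twist":0},{"travel":[-0.025,0,0],"twist":0}]'
python3 - <<'E'
from h import *
go((.418,.3217,.2,-16))
crop(ctrl.get_image("side"),270,180,150,130,5,"s17.png")
E
```

```text
time: 24.5
position: [0.4191, 0.3224, 0.1415]
tool_rot: [0.22, 1.555, -0.221]
ft_force: [-0.3, -0.6, -6.7]
grip_width: 0.296
t 24.5 pos [0.4191 0.3224 0.1415] jaw -16.1 toolx [ 0.004 -0.001 -1.   ] q7 -1.17 F [-0.3 -0.6 -6.7] w 0.296
(0.418, 0.3217, 0.2, -16) travel [-0.059, -0.001, -0.001] twist -0.002 alt 3.14
```

View pics/s17.png

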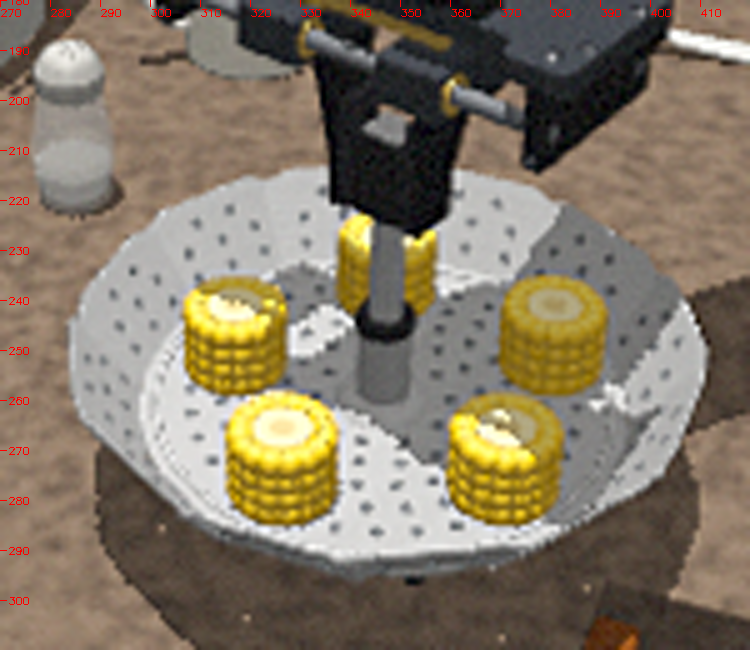

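```bash
python3 -m pendant '[{"travel":[-0.004,0,0],"twist":0},{"travel":[-0.011,0,0],"twist":0},{"travel":[-0.02,0,0],"twist":0},{"travel":[-0.03,0,0],"twist":0},{"travel":[-0.04,0,0],"twist":0},{"travel":[-0.05,0,0],"twist":0},{"travel":[-0.058,0,0],"twist":0},{"travel":[-0.063,0,0],"twist":0},{"travel":[-0.065,0,0],"twist":0},{"travel":[-0.065,0,0],"twist":0}]'
python3 -m pendant '[{"travel":[0,0,0],"twist":0},{"travel":[0,0,0],"twist":0},{"travel":[0,0,0],"twist":0},{"travel":[0,0,0],"twist":0}]'
python3 - <<'E'
from h import *
go((.418,.3217,.2,-16))
crop(ctrl.get_image("side"),270,130,150,120,5,"s18.png")
crop(ctrl.get_image("top"),205,165,130,120,5,"t18.png")
E
```

```text
time: 25.8
position: [0.4187, 0.3222, 0.2061]
tool_rot: [0.22, 1.556, -0.221]
ft_force: [0.2, -0.2, -6.3]
grip_width: 0.295
time: 26.3
position: [0.4187, 0.3223, 0.2061]
tool_rot: [0.22, 1.556, -0.221]
ft_force: [0.3, -0.1, -7.7]
grip_width: 0.295
t 26.3 pos [0.4187 0.3223 0.2061] jaw -16.1 toolx [ 0.004 -0.001 -1.   ] q7 -1.11 F [ 0.3 -0.1 -7.7] w 0.295
(0.418, 0.3217, 0.2, -16) travel [0.006, -0.001, -0.001] twist -0.002 alt 3.14
```

View pics/s18.png

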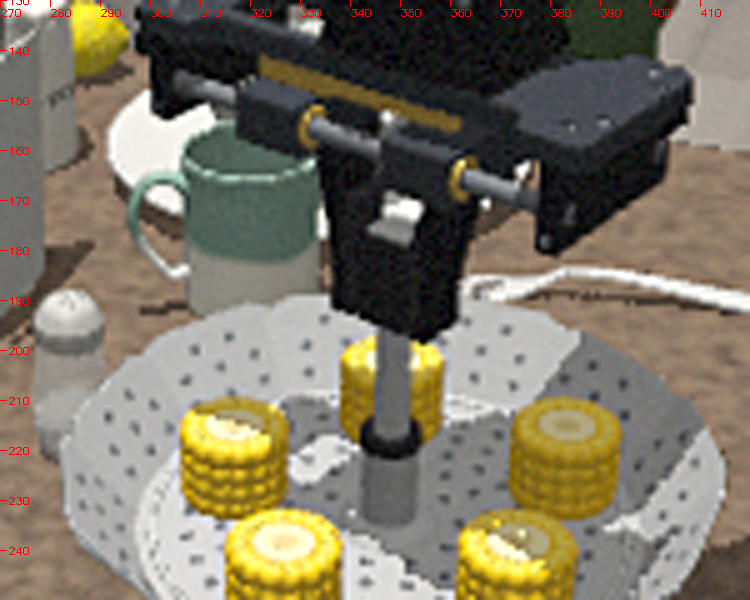

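View pics/t18.png

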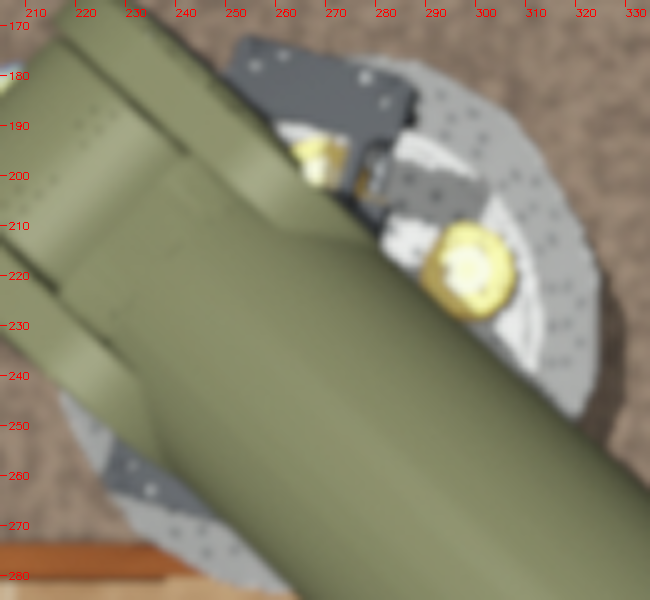

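```bash
python3 - <<'E'
from h import *
for b in(.08,.085,.09): print(b,proj("side",[(.419,.322,b+.07),(.419,.322,b+.072+.048)]).round(1).tolist())
# rotated positions of corn tops at start plane vs now: back-project at z=.058+.085
for n,p0,p in [("A",(316.5,248),(316.8,212)),("B",(325.8,273.2),(326.6,238.5)),("C",(370,273),(373.2,238)),("D",(378.8,248),(383.2,215))]:
    a=back("side",p0,.058)[:2]-[.4185,.3215]; b=back("side",p,.143)[:2]-[.419,.322]; print(n,a.round(3),b.round(3),np.hypot(*b).round(3))
E
python3 - <<'E'
import cv2;from h import *
crop(ctrl.get_image("side"),270,180,150,120,5,"s19.png")
E
```

```text
0.08 [[347.8, 217.6], [348.5, 195.5]]
0.085 [[347.8, 215.5], [348.6, 193.2]]
0.09 [[347.9, 213.3], [348.7, 190.9]]
A [0.067 0.003] [ 0.068 -0.006] 0.068
B [0.019 0.069] [0.016 0.07 ] 0.072
C [-0.061  0.037] [-0.063  0.036] 0.072
D [-0.055 -0.046] [-0.059 -0.045] 0.074
```

View pics/s19.png

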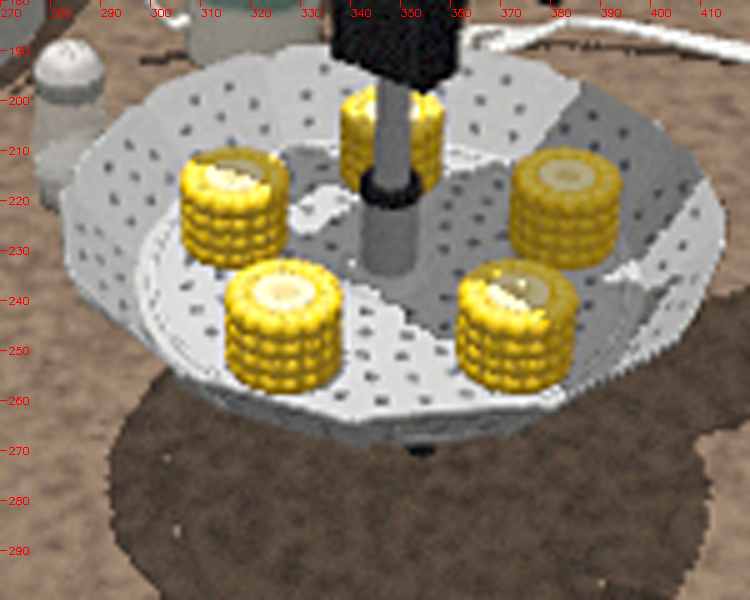

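```bash
python3 - <<'E'
from h import *
go(); print(ctrl.close_job())
E
```

```text
t 26.45 pos [0.4187 0.3223 0.2061] jaw -16.1 toolx [ 0.004 -0.001 -1.   ] q7 -1.11 F [ 0.4 -0.4 -6.5] w 0.301
the job is handed in; nothing more can be done
None
```

The job is handed in. The basket is held level in the air by its drawn-out handle, with the five corn pieces spread around it. It took 26.5 s of the 64 s.

**Corn:** I lifted the two top pieces to the bare side and moved the two outer floor pieces along. The five now stand in one layer about 70 mm from the handle and about 72° apart, with clear gaps between them. The blue look-alike was not touched.

**Handle and lift:** I pinched the grip across the button at 40 N. The jaws closed to about 25.6 mm, so the button is in. I then drew the handle up 43 mm with the basket still on the worktop, on to the end stop, and lifted.

**Last checks:**
- The wrist carries about 6.5 N, roughly the weight of the basket and corn.
- The pictures put the basket about 80–85 mm up, with the handle out about 48 mm and the corn in place. It looks level.
- The final top picture was mostly hidden by the arm, so these come from the side camera. One corn piece read about 9 mm off there, most likely a misread pixel.
- The two cameras disagreed by 2–6 mm on some positions, without effect on the grasps.
- The highest contact force I saw was about 12 N, while setting down the last corn piece.

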